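Fit the wheel head on the tabletop throwing wheel

ROBOT

A 7-joint arm with a two-finger parallel gripper is mounted at the origin on the work surface. World frame = base frame: x ahead of the robot, y to its left, z up, the work surface at z = 0. Lengths are in m, angles in rad, forces in N, time in s.
With the tool pointing down it reaches from about 0.4 to 0.85 m from the base axis. Payload 4.5 kg.
Tool frame: the origin (TCP) lies between the finger pads; the fingertips stand 11 mm ahead of it and the grasp point (between the pads) lies 8 mm behind it (r.nose_length is the distance from the TCP to the fingertips, in m); z points along the fingers, y is the line along which they close (so a half turn about z gives the same grasp; the last joint's range is limited). The gripper opens to 88 mm and grips with 3 to 60 N. Pads are 18 mm wide; open, the fingers measure 123 mm over their backs; the gripper's body (75 mm by 187 mm) begins 45 mm behind the grasp point.
Start: joints at [-1.256, 0.689, -0.195, 1.565, 0.157, 0.902, -0.215], TCP at [0.173, 0.601, 0.25] pointing down, gripper open.
Joint ranges: [-3.01, 3.01], [-0.46, 2.08], [-1.47, 1.51], [0.13, 2.56], [-1, 4.14], [0.04, 2.09], [-2.66, 2.66]. Speed limits (rad/s): [2.57, 2.57, 3.14, 3.14, 3.14, 3.14, 3.14].

INTERFACE

Orientations are given as a unit quaternion [x, y, z, w].
In Python, from plant import get_state, snapshot, camera_model, r gives the robot as it stands.
- The arm moves only by the shell command python3 -m inch 'ROWS' [FORCE]. ROWS is text: rows parted by semicolons, each of 7 numbers parted by spaces: the opening, from -1 (shut) to 1 (fully open), then the shift along the tool's x, y, z in m, then the turn, a rotation vector about the tool's x, y, z in rad. A call has 1 to 20 rows; each row shifts and turns the commanded pose from where the row before left it, along the tool's axes as they then stand; what a row does not reach is not made up. A row lasts 1/12 s, in which the tool goes at most 41.7 mm and 7.16 degrees, less where a joint would pass 70% of its speed; a pose out of reach is approached as far as the arm can. A call is refused whole if a number of a shift passes 0.0417 or a number of a turn 0.125, either way. A call with a gripper value outside its range is refused whole. The fingers move at their own pace and stop on an object; FORCE is the grip in N (left out, the last holds). Time passes only in rows, so rows that do not move let the fingers close. It gives the time, the measured TCP pose, the force, the opening and the grip force at its end, in the units of the state.
- get_state(): the state, without advancing time (a new reading comes with each control period).
- snapshot(name): name is "side" or "top"; returns (picture, depth): 384x512x3 uint8, red, green, blue; 384x512 float32, m along the optical axis (not along the pixel's ray), 0 where there is no reading.
- camera_model(name): a dict with "intrinsics" (3x3 intrinsics, pixels), "dist" ([k1, k2, p1, p2, k3] as OpenCV has them; the pictures are not rectified), "view" (4x4, takes a point from world to camera coordinates). Camera axes: x right, y down, z forward; pixel columns grow to the right and rows downward; lengths in m; the calibration is good to about 2 mm. A picture is of the moment at which its call begins. camera_model takes no time and is no camera call.
- r.finish_job(): hands the job in; it is judged then, once.
The state is a dict: "clock": time; "q": joint angles; "qd": joint speeds; "joint_torque": joint torques, N m; "tool_pos": TCP position; "eef_rot": TCP orientation; "contact_force": force on the tool from outside, world axes, zero at the start; "moment": the same for the moment, N m; "opening": opening from 0.0 (shut) to 1.0 (fully open); "finger_force": force on a finger pad.
Only numpy, scipy, OpenCV 4.12 (cv2) and the standard library are available. Lean on these libraries where they do the work, as an engineer would, in place of code of your own. Each camera call takes 0.05 s, during which the arm holds its last target. There are 200 camera calls.

TASK

Fit the middle-sized of the three aluminium wheel heads on the spindle of the tabletop throwing wheel. Lower it over the spindle, turn it under light pressure until the slot in its hub drops over the drive pin, then press it down past the retaining balls until it sits fully home on the spindle's shoulder, and let go. Do it gently, never forcing it down while it rides on the pin, and leave the other things on the bench where they are.

Things in the scene. Friction and masses are not known exactly. Their poses are not given: they have to be found in the camera images.
- wheel: Tabletop throwing wheel, fixed: blue housing 235 x 195 mm (x, y), top 84 mm above the bench; on it a round grey splash pan (inside radius 80 mm at its floor, 86 at the rim; floor 87 mm, rim 110 mm above the bench). Origin: centre of the underside, on the spindle's axis; z up; control panel on its -x side. The steel spindle stands upright in the middle of the pan
- shoulder (a point): Point on the spindle's axis, at the top of its shoulder (32 mm across, 100 mm above the bench), where a fitted head's hub rests. On the shoulder stands a round spigot 12 mm in diameter. At its foot, at right angles to the pin, two spring-loaded balls stick out 2 mm (up to 5 mm above the shoulder): with slot over pin, a head still needs a push of some 6 to 12 N to pass them
- pin_level (a point): Point on the spindle's axis at the height of the top of the drive pin, 8 mm above the shoulder. The pin is level, 6 mm thick, and sticks out of the spigot to both sides, 26 mm end to end. It stands at any angle about the vertical, not reported (these axes are the housing's): seen from above, or felt. A geared motor holds the spindle against 0.15 N m; harder turning harmlessly turns it
- spigot_tip (a point): Point on the spindle's axis at the tip of the spigot, 25 mm above the shoulder. The spigot tapers over its last 4 mm from 12 to 6 mm in diameter. Fixed to the housing
- head_mid: The wheel head to fit: aluminium disc 64 mm in diameter, 8 mm thick, on a steel hub 29 to 33 mm across and 26 mm high; 0.13 to 0.21 kg. Starts upright on its hub. Origin: centre of the hub's underside; z up. Hub bore 13.2 mm across, 26 mm deep; across the underside, along the head's own x, a slot 8 mm wide, 10 mm deep, open at both ends, fits the pin every half turn
- head_mid_face (a point): Centre of the top face of the middle-sized head's disc, 34 mm above the hub's underside. Two small dark sockets on it lie in line with the slot. With slot and pin out of line the hub rides on the pin, 8 mm above the shoulder, with the spigot 17 mm into the bore; within half a turn the slot comes over the pin (it begins to sink within some 12 degrees, and sinks 3 mm until on the balls)
- head_small: A smaller wheel head of the same build, disc 44 mm in diameter, not to be used: leave it. Origin: centre of the hub's underside
- head_large: A larger wheel head of the same build, disc 92 mm in diameter, not to be used: leave it. Origin: centre of the hub's underside
- bowl: Terracotta bowl, 110 mm across, 60 mm high. Leave it. Origin: centre of the underside
- mug: Blue glazed mug, 76 mm across, 95 mm high. Leave it. Origin: centre of the underside
- brush: Glaze brush, 180 mm long, lying along its x. Leave it
- rib: Wooden rib, a flat piece 95 x 50 x 6 mm. Leave it. Origin: centre of the underside
- paddle: Wooden paddle, 270 mm long, 14 mm thick, lying along its x. Leave it. Origin: on the underside, where the handle meets the blade
There are look-alikes about, which are no part of the job. What is shaped like the head_mid but brown or red is not meant.

How it is judged:
On the way, in this order (a step that is already met when the one before it is completed fails the run):
1. the middle-sized head is lifted clear of the bench (height (world z) of head_mid above 0.05 m), for 0.1 s.
2. the head is over the spindle with the spigot in its bore (horizontal distance between head_mid and shoulder below 0.003 m and z of head_mid in the frame of shoulder below 0.014 m), for 0.1 s.
At the end, for the whole second after the job is handed in: The middle-sized head sits on the spindle, slot over the pin, the hub's underside within 2 mm of the shoulder, within 2.5 mm of the spindle's axis and upright within 0.05 rad, released and at rest (horizontal distance between head_mid and shoulder below 0.0025 m and z of head_mid in the frame of shoulder below 0.002 m and angle between head_mid's own z axis and vertical below 0.05 rad and linear speed of head_mid below 0.02 m/s and contact force between the fingers and head_mid below 0.1 N); the robot touches nothing.
It fails at once if the head is forced against the spindle with more than 30 N while it is not yet down over the pin (more than 5 mm above the shoulder) (contact force between head_mid and wheel above 30 N and z of head_mid in the frame of shoulder above 0.005 m).
It fails at once if the head is pressed against the wheel with more than 45 N at any time (all contacts counted, the balls' own 10 N included) (contact force between head_mid and wheel above 45 N).
It fails at once if another wheel head is moved by more than 20 mm (distance of any of head_small, head_large from where it was at the start of the episode above 0.02 m).
It fails at once if another thing on the bench is moved by more than 30 mm (distance of any of bowl, mug, brush, rib, paddle from where it was at the start of the episode above 0.03 m).
It also fails if it takes over 67 s, if anything falls off the work surface, if the arm or the gripper's body presses on something with over 40 N, if the wrist force passes 120 N, or if a joint passes its speed limit or range.

## Working session

There is one attempt and no reset: what is moved stays moved. The work goes in short steps, Python scripts to look and compute and a shell command to move; the robot and the scene stay as the last step left them, time stands still between calls to the robot, and variables do not carry over. Pictures are saved under pics/ and viewed, at most 10 in all, crops included, and the job is handed in when it is done.

```bash
mkdir -p pics; ls; python3 - <<'E'
from plant import *
import cv2,numpy as np
for n in("top","side"):
    p,d=snapshot(n); np.savez(f"{n}0.npz",p=p,d=d); cv2.imwrite(f"pics/{n}0.png",p[:,:,::-1]); print(n,camera_model(n))
s=get_state();print({k:np.round(v,3) for k,v in s.items()})
E
```

```text
pics
top {'intrinsics': array([[456.1835572 ,   0.        , 260.09695578],
       [  0.        , 456.1835572 , 195.48552417],
       [  0.        ,   0.        ,   1.        ]]), 'dist': array([0.0167885, 0.       , 0.       , 0.       , 0.       ]), 'view': array([[-0.00290639, -0.99983112, -0.01814642,  0.02561564],
       [-0.99305183,  0.00502053, -0.11757063,  0.53815899],
       [ 0.11764188,  0.01767863, -0.99289871,  1.32020076],
       [ 0.        ,  0.        ,  0.        ,  1.        ]])}
side {'intrinsics': array([[483.85332511,   0.        , 259.42348798],
       [  0.        , 483.85332511, 192.5986161 ],
       [  0.        ,   0.        ,   1.        ]]), 'dist': array([-0.0389754,  0.       ,  0.       ,  0.       ,  0.       ]), 'view': array([[ 0.78547242, -0.61881099, -0.01029709, -0.4130779 ],
       [-0.48380501, -0.60356012, -0.63375697,  0.3297431 ],
       [ 0.38596087,  0.50278041, -0.77346368,  1.18454868],
       [ 0.        ,  0.        ,  0.        ,  1.        ]])}
{'clock': np.float64(0.1), 'q': array([-1.256,  0.69 , -0.195,  1.566,  0.157,  0.902, -0.215]), 'qd': array([ 0.002, -0.004, -0.001, -0.004, -0.001,  0.   , -0.   ]), 'joint_torque': array([-4.0000e-03, -5.2850e+01, -1.2720e+00, -1.5384e+01, -5.3000e-02,
        2.0000e-03,  0.0000e+00]), 'tool_pos': array([0.173, 0.6  , 0.249]), 'eef_rot': array([ 0.14 ,  0.99 , -0.001, -0.   ]), 'contact_force': array([0.587, 0.506, 0.025]), 'moment': array([ 0.009, -0.015, -0.005]), 'finger_force': np.float64(0.0), 'opening': np.float64(1.002)}
```

View pics/top0.png

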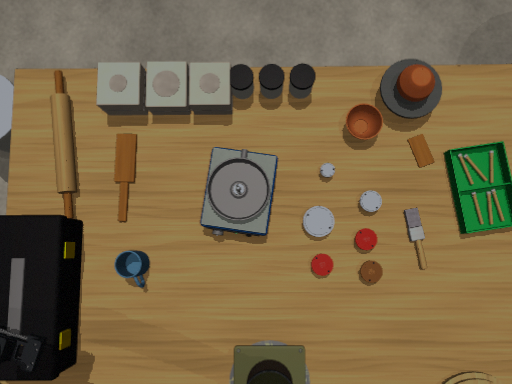

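View pics/side0.png

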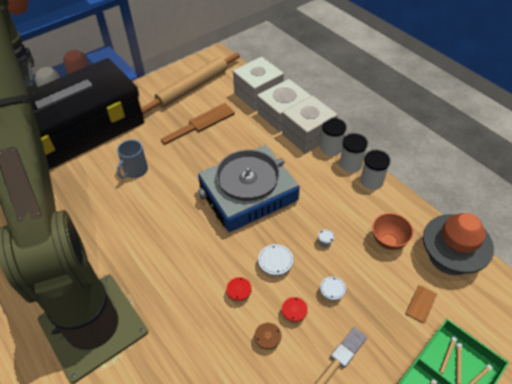

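Candidates in the top view: silver discs at (371,201), (319,221) and (327,171), red ones at (366,240) and (322,265), and brown at (371,272). By size the middle silver disc is (371,201). The wheel is at (239,189). Next I check this with measurements and a crop.

```bash
cat > h.py <<'E'
from plant import *
import cv2,numpy as np
def cast(n,px,z):
    m=camera_model(n);V=m["view"];R,t=V[:3,:3],V[:3,3]
    u=cv2.undistortPoints(np.array(px,float).reshape(-1,1,2),m["intrinsics"],m["dist"])[:,0]
    d=np.c_[u,np.ones(len(u))]@R; c=-R.T@t
    return c+d*((z-c[2])/d[:,2])[:,None]
def blobs(n,p,mask,z,amin=60):
    out=[]
    for c in cv2.findContours(mask.astype(np.uint8),cv2.RETR_EXTERNAL,cv2.CHAIN_APPROX_NONE)[0]:
        if cv2.contourArea(c)<amin: continue
        w=cast(n,c[:,0],z)[:,:2]
        (x,y),rad=cv2.minEnclosingCircle(w.astype(np.float32)*1000)
        out.append((c[:,0].mean(0).round(1),np.round([x,y,rad],1)))
    return out
def silver(p):
    h=cv2.cvtColor(p,cv2.COLOR_RGB2HSV); return (h[...,1]<60)&(h[...,2]>140)
E
python3 - <<'E'
from h import *
for n in("top","side"):
    f=np.load(n+"0.npz");p,d=f["p"],f["d"]
    for b in blobs(n,p,silver(p),0.034): 
        if b[1][2]<70 : print(n,*b)
f=np.load("top0.npz");p=f["p"]
a=cv2.resize(p[175:230,340:400],None,fx=7,fy=7,interpolation=2); b=cv2.resize(p[162:217,210:270],None,fx=7,fy=7,interpolation=2)
a=cv2.resize(p[160:240,300:390],None,fx=4.4,fy=4.4,interpolation=2);a=a[:350];b=b[:350]
cv2.imwrite("pics/crop.png",np.hstack([a,b[:a.shape[0]]])[:,:,::-1])
# blue housing
h=cv2.cvtColor(p,cv2.COLOR_RGB2HSV)
print(cast("top",[[239,189]],.125),cast("top",[[371,201]],.034))
E
```

```text
top [416.8 233.1] [ 425.8 -432.3   22.8]
top [318.7 220.5] [ 463.6 -148.2   46. ]
top [370.7 200.5] [ 522.2 -302.2   31.3]
top [327.8 168.3] [ 616.8 -176.7   20.6]
side [348.6 346.2] [ 447.6 -433.6   48.5]
side [332.8 287.5] [ 522.7 -301.5   33. ]
side [275.4 258.9] [ 463.8 -147.1   47. ]
side [326.  235.9] [ 616.6 -176.3   22.6]
side [283.1 182.1] [640.   58.7  59.7]
side [265.8 151. ] [681.1 166.4  38. ]
[[0.54559241 0.08012176 0.125     ]] [[ 0.52004626 -0.30256091  0.034     ]]
```

View pics/crop.png

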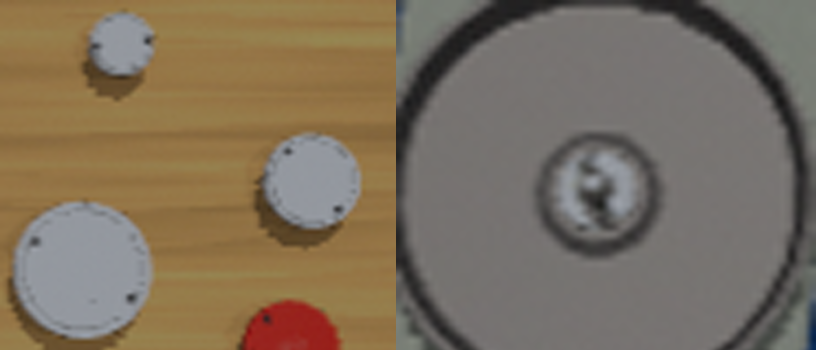

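The crop confirms the middle disc (sockets at crop (288,151) and (338,209)) with radius about 32 mm. The pin runs from crop (585,160) to (608,222), roughly 20° off world x. Now I refine the spindle axis and the slot and pin angles.

```bash
python3 - <<'E'
from h import *
f=np.load("top0.npz");p=f["p"];g=cv2.cvtColor(p,cv2.COLOR_RGB2GRAY).astype(int)
h=cv2.cvtColor(p,cv2.COLOR_RGB2HSV)
print("red",[b for b in blobs("top",p,((h[...,0]<4)|(h[...,0]>176))&(h[...,1]>200)&(h[...,2]>120),.034)])
# pan rim: dark inner wall contour -> floor circle; shoulder disc
for n,c in(("top",(239,190)),("side",(247,175))):
    q=np.load(n+"0.npz")["p"];gg=cv2.cvtColor(q,cv2.COLOR_RGB2GRAY)
    x,y=c;sub=gg[y-14:y+15,x-16:x+17];print(n);print("\n".join(" ".join(f"{v:3d}" for v in r) for r in sub))
s=np.array([[288,151],[338,209]])/4.4+[300,160]; w=cast("top",s,.034);print(w,np.degrees(np.arctan2(*(w[0]-w[1])[[1,0]])))
s=(np.array([[585,160],[608,222]])-[396,0])/7+[210,162]; w=cast("top",s,.107);print(w,np.degrees(np.arctan2(*(w[0]-w[1])[[1,0]])))
E
```

```text
red [(array([320.4, 263.8]), array([ 336.6, -154.5,   30.2])), (array([365.3, 238.6]), array([ 409.2, -283.7,   30.4]))]
top
116 116 116 116 115 116 116 115 117 117 117 117 116 116 117 117 117 117 116 116 117 118 116 117 117 118 117 118 118 118 117 116 118
116 116 116 115 116 115 116 115 115 117 116 116 116 117 115 117 116 116 116 117 116 116 117 117 117 118 117 117 117 117 118 117 117
116 116 116 116 116 116 115 117 115 116 116 116 116 117 117 117 117 117 117 116 117 117 117 118 117 118 117 117 117 118 118 117 117
116 116 116 117 116 115 116 116 116 117 116 117 117 117 117 117 117 116 117 117 117 118 116 117 117 118 118 117 118 118 118 117 117
117 116 116 116 116 117 117 117 117 117 116 116 116 116 116 117 117 117 117 117 117 117 117 118 117 117 117 118 118 117 118 117 118
116 116 116 116 117 116 117 117 116 115 116 109  96  86  73  72  73  76  83  90 107 117 117 116 117 118 117 117 118 118 117 118 117
116 116 115 115 117 116 116 116 117 116 108  87  71  83  96  96  90  80  72  72  81 105 117 118 117 117 118 118 117 118 118 119 116
115 115 116 117 116 115 116 117 116 105  78  82 105
[... 6175 characters left out ...]
24 124 123 122 123 123 122 124 123 123 123 123 123 124 123 124 123 123 123 123 123 124 122 124 124 123 124 123 123
124 122 123 124 123 124 123 123 122 123 124 122 123 124 123 123 123 124 123 124 124 123 124 124 124 124 124 124 123 123 124 124 123
124 123 124 124 123 123 124 123 123 123 123 123 123 123 123 123 123 123 124 124 123 123 124 123 123 124 124 123 123 123 124 123 123
124 124 122 124 124 124 123 123 123 123 123 123 123 124 123 123 124 123 123 124 124 123 125 122 124 124 124 123 123 123 123 123 123
[[ 0.53991074 -0.28694874  0.034     ]
 [ 0.50079504 -0.31891781  0.034     ]] 39.258960030200534
[[0.55975657 0.08693414 0.107     ]
 [0.53464642 0.07764268 0.107     ]] 20.305875883462136
```

```bash
python3 -m inch '1 0 0 0 0 0 0.1174;1 0 0 0 0 0 0.1174;1 0 0 0 0 0 0.1174;1 0 0 0 0 0 0.1174;1 0 0 0 0 0 0.1174;1 0 0 0 0 0 0.1174;1 0 0 0 0 0 0.1174;1 0 0 0 0 0 0.1174;1 0 0 0 0 0 0.1174;1 0 0 0 0 0 0.1174;1 0 0 0 0 0 0.1174;1 0 0 0 0 0 0;1 0 0 0 0 0 0'; python3 -c "
from plant import *;s=get_state();print(s['q'].round(2) if hasattr(s['q'],'round') else s['q'],s['eef_rot'])"
```

```text
clock: 1.18
tool_pos: [0.1729, 0.6003, 0.2493]
eef_rot: [0.706, 0.708, -0.0, 0.0]
contact_force: [0.2, -0.5, 0.5]
opening: 0.998
finger_force: 0.0
[-1.46  0.69  0.18  1.58 -0.15  0.88 -1.23] [ 7.06344019e-01  7.07868563e-01 -2.90335068e-04  3.74672359e-04]
```

```bash
python3 - <<'E'
from h import *
print(cast("top",[[238.8,188.8]],.1),cast("top",[[237.6,187.6]],.125),cast("side",[[247.4,168.2]],.125))
# pan rim: light-grey floor blob
for n in("top","side"):
    p=np.load(n+"0.npz")["p"];h=cv2.cvtColor(p,cv2.COLOR_RGB2HSV).astype(int)
    g=cv2.cvtColor(p,cv2.COLOR_RGB2GRAY).astype(int);ref=117 if n=="top" else 123
    m=(abs(g-ref)<6).astype(np.uint8); k,l,st,_=cv2.connectedComponentsWithStats(m,connectivity=4)
    i=l[200 if n=="top" else 185,225]if 0 else l[205 if n=="top" else 195,239 if n=="top" else 247]
    c=max(cv2.findContours((l==i).astype(np.uint8),0,1)[0],key=cv2.contourArea)[:,0]
    print(n,st[i],cv2.fitEllipse(cast(n,c,.087)[:,:2].astype(np.float32)*1000))
# depth of shoulder & head
d=np.load("top0.npz")["d"];print(d[196:198,230:250:4],d[200,371])
E
```

```text
[[0.54949389 0.08229954 0.1       ]] [[0.54952014 0.08400867 0.125     ]] [[0.55192959 0.08492406 0.125     ]]
top [ 212  163   54   54 2037] ((549.5986938476562, 84.35923767089844), (152.51983642578125, 153.9326629638672), 100.38380432128906)
side [ 221  158   54   38 1389] ((553.0543212890625, 88.51319885253906), (140.7867431640625, 152.75018310546875), 48.317745208740234)
[[1.3022721 1.2971127 1.285233  1.2941899 1.3001498]
 [1.2958307 1.301533  1.2934527 1.2993243 1.3025396]] 1.3404197
```

```bash
python3 -m inch '1 -0.035 0.025 0 0 0 0;1 -0.035 0.025 0 0 0 0;1 -0.035 0.025 0 0 0 0;1 -0.035 0.025 0 0 0 0;1 -0.035 0.025 0 0 0 0;1 -0.035 0.025 0 0 0 0;1 -0.035 0.025 0 0 0 0;1 -0.035 0.025 0 0 0 0;1 -0.035 0.025 0 0 0 0;1 -0.035 0.025 0 0 0 0;1 -0.035 0.025 0 0 0 0;1 -0.035 0.025 0 0 0 0;1 -0.035 0.025 0 0 0 0;1 -0.035 0.025 0 0 0 0;1 -0.035 0 0 0 0 0;1 -0.035 0 0 0 0 0;1 -0.035 0 0 0 0 0;1 -0.035 0 0 0 0 0;1 0 0 0 0 0 0'; python3 -m inch '1 -0.035 0 0.01 0 0 0;1 -0.035 0 0.01 0 0 0;1 -0.035 0 0.01 0 0 0;1 -0.035 0 0.01 0 0 0;1 -0.035 0 0.01 0 0 0;1 -0.035 0 0.01 0 0 0;1 -0.035 0 0.01 0 0 0;1 -0.027 0 0.01 0 0 0;1 0 0 0.02 0 0 0;1 0 0 0 0 0 0;1 0 0 0 0 0 0'
```

```text
clock: 2.77
tool_pos: [0.5108, -0.0239, 0.2499]
eef_rot: [0.711, 0.703, -0.002, 0.002]
contact_force: [0.3, -0.2, 0.5]
opening: 1.001
finger_force: 0.0
clock: 3.68
tool_pos: [0.5104, -0.2855, 0.1489]
eef_rot: [0.707, 0.707, 0.0, -0.002]
contact_force: [-0.6, 1.3, 0.1]
opening: 1.001
finger_force: 0.0
```

```bash
python3 -m inch '1 -0.0165 0.012 0 0 0 0;1 0 0 0.03 0 0 0;1 0 0 0.03 0 0 0;1 0 0 0 0 0 0;1 0 0 0 0 0 0'; python3 - <<'E'
from h import *
p,d=snapshot("side");cv2.imwrite("pics/a1.png",cv2.resize(p[200:350,250:420],None,fx=4,fy=4)[:,:,::-1])
E
```

```text
clock: 4.1
tool_pos: [0.523, -0.3011, 0.0898]
eef_rot: [0.707, 0.708, 0.0, -0.001]
contact_force: [-0.2, 0.1, 1.0]
opening: 1.0
finger_force: 0.0
```

View pics/a1.png

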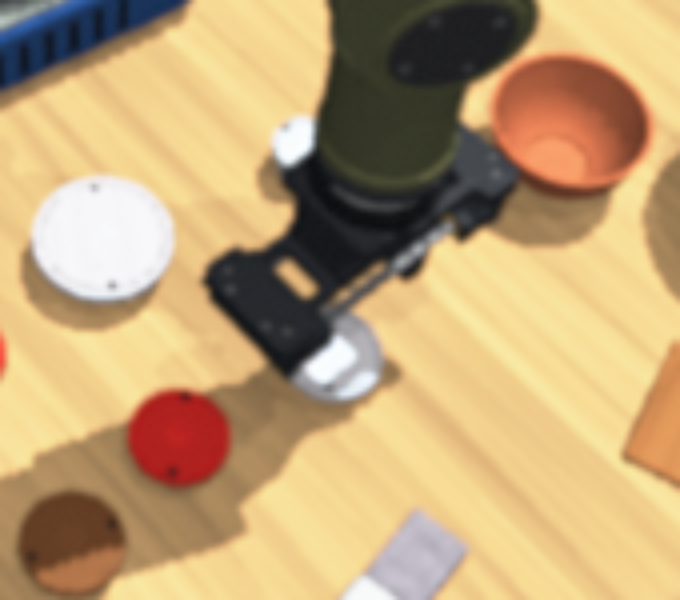

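The open gripper is above the disc, around (338,360) in the crop, and clear of its neighbours. Descending and gripping.

```bash
python3 -m inch '1 0 -0.0005 0.02 0 0 0;1 0 0 0.02 0 0 0;1 0 0 0.015 0 0 0;1 0 0 0.013 0 0 0;1 0 0 0 0 0 0;1 0 0 0 0 0 0' && python3 -m inch '0.3 0 0 0 0 0 0;0.3 0 0 0 0 0 0;0.3 0 0 0 0 0 0;0.3 0 0 0 0 0 0;0.3 0 0 0 0 0 0;0.3 0 0 0 0 0 0;0.3 0 0 0 0 0 0;0.3 0 0 0 0 0 0' 30; python3 -c "
from plant import *;s=get_state();print(s['moment'])"
```

```text
clock: 4.65
tool_pos: [0.5232, -0.3031, 0.0227]
eef_rot: [0.707, 0.707, 0.0, 0.0]
contact_force: [0.5, 0.2, -0.1]
opening: 0.998
finger_force: 0.0
clock: 5.32
tool_pos: [0.5223, -0.3033, 0.0224]
eef_rot: [0.708, 0.707, -0.0, 0.0]
contact_force: [-2.7, -0.3, 5.8]
opening: 0.704
finger_force: 30.0
[0.02968868 0.44460457 0.02988953]
```

```bash
python3 -m inch '0.2 0 0 -0.005 0 0 0;0.2 0 0 -0.015 0 0 0;0.2 0 0 -0.03 0 0 0;0.2 0 0 -0.03 0 0 0;0.2 0 0 -0.03 0 0 0;0.2 0 0 -0.03 0 0 0;0.2 0 0 -0.03 0 0 0;0.2 0 0 -0.03 0 0 0;0.2 0 0 0 0 0 0;0.2 0 0 0 0 0 0'; python3 -c "
from plant import *;s=get_state();print(s['moment'])"
python3 -m inch '0.2 0.035 0.003 0 0 0 0;0.2 0.035 0.003 0 0 0 0;0.2 0.035 0.003 0 0 0 0;0.2 0.035 0.003 0 0 0 0;0.2 0.035 0.003 0 0 0 0;0.2 0.035 0.003 0 0 0 0;0.2 0.035 0.003 0 0 0 0;0.2 0.035 0.003 0 0 0 0;0.2 0.035 0.0027 0 0 0 0;0.2 0.035 0 0 0 0 0;0.2 0.02 0 0 0 0 0;0.2 0.01 0 0 0 0 0;0.2 0 0 0 0 0 0;0.2 0 0 0 0 0 0;0.2 0 0 0 0 0 0'
python3 - <<'E'
from h import *
print(get_state()['moment'],get_state()['tool_pos'])
for n in("side","top"):
    p,d=snapshot(n);cv2.imwrite(f"pics/b_{n}.png",p[:,:,::-1])
q=cv2.imread("pics/b_side.png")[60:210,170:330]
cv2.imwrite("pics/b1.png",cv2.resize(q,None,fx=4,fy=4))
E
```

```text
clock: 6.15
tool_pos: [0.5233, -0.3034, 0.2232]
eef_rot: [0.708, 0.707, 0.001, 0.002]
contact_force: [-0.1, -0.0, -2.4]
opening: 0.703
finger_force: 30.0
[-0.04341198  0.04085099 -0.02306254]
clock: 7.4
tool_pos: [0.5494, 0.074, 0.2212]
eef_rot: [0.709, 0.705, -0.001, 0.0]
contact_force: [0.6, 1.1, -2.3]
opening: 0.708
finger_force: 30.0
[-0.09362153  0.07765886  0.07932664] [0.54944366 0.07397391 0.22117996]
```

View pics/b1.png

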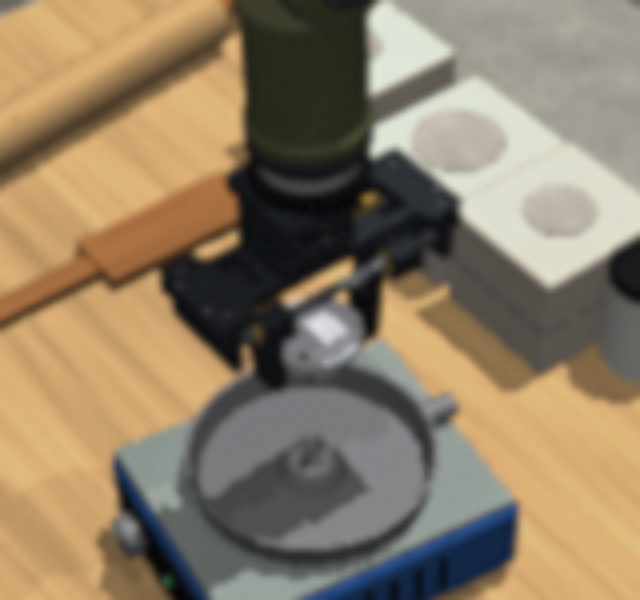

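The head hangs upright over the pan at crop (320,335), with the spindle below at (312,460). Now I move onto the axis, pre-turn about −19° world yaw and come down to just above the tip.

```bash
python3 -m inch '0.2 0.009 0.0012 0 0 0 0;0.2 0 0 0 0 0 0.111;0.2 0 0 0 0 0 0.111;0.2 0 0 0 0 0 0.11;0.2 0 0 0.025 0 0 0;0.2 0 0 0.025 0 0 0;0.2 0 0 0.015 0 0 0;0.2 0 0 0 0 0 0;0.2 0 0 0 0 0 0;0.2 0 0 0 0 0 0;0.2 0 0 0 0 0 0' ; python3 - <<'E'
from h import *
s=get_state();print(s['tool_pos'],s['eef_rot'],s['contact_force'],s['moment'])
a=[]
for n,(y,x) in(("side",(110,190)),("top",(140,190))):
    p,d=snapshot(n);a.append(cv2.resize(p[y:y+100,x:x+100],None,fx=4,fy=4,interpolation=2))
cv2.imwrite("pics/c1.png",np.hstack(a)[:,:,::-1])
E
```

```text
clock: 8.42
tool_pos: [0.552, 0.0859, 0.158]
eef_rot: [0.815, 0.58, 0.001, 0.001]
contact_force: [-0.1, -0.7, -1.0]
opening: 0.7
finger_force: 30.0
[0.55199196 0.0859328  0.15799193] [8.14708364e-01 5.79869313e-01 1.26220502e-03 5.17549852e-04] [-0.11259145 -0.74649612 -1.03180757] [-0.04445936  0.15324726 -0.0434763 ]
```

View pics/c1.png

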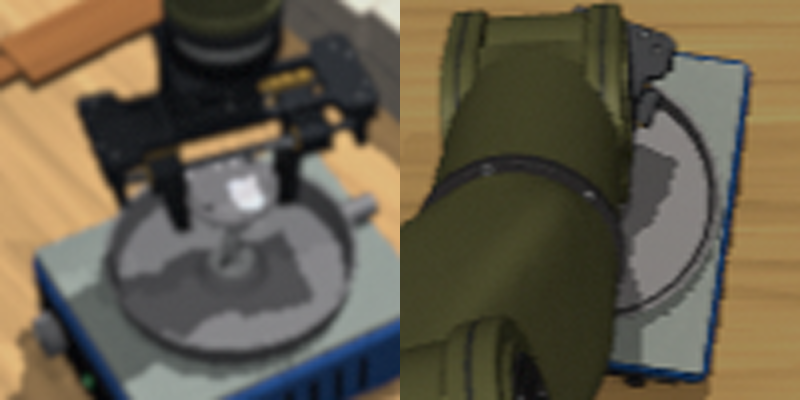

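The head face (side crop (232,192)) hangs over the spigot (232,240). The commanded axis is about 3 mm too far in y, so I correct that and lower gently.

```bash
python3 -m inch '0.2 -0.0033 -0.0004 0 0 0 0;0.2 0 0 0 0 0 0;0.2 0 0 0.004 0 0 0;0.2 0 0 0.002 0 0 0;0.2 0 0 0.002 0 0 0;0.2 0 0 0.001 0 0 0;0.2 0 0 0 0 0 0;0.2 0 0 0 0 0 0'; python3 -m inch '0.2 0 0 0.001 0 0 0;0.2 0 0 0.001 0 0 0;0.2 0 0 0.001 0 0 0;0.2 0 0 0 0 0 0';python3 -c "
from plant import *;s=get_state();print(s['moment'],s['tool_pos'])"
```

```text
clock: 9.18
tool_pos: [0.5494, 0.0829, 0.1476]
eef_rot: [0.815, 0.58, -0.0, -0.0]
contact_force: [0.7, -0.4, -2.3]
opening: 0.704
finger_force: 30.0
clock: 9.52
tool_pos: [0.5494, 0.0829, 0.1445]
eef_rot: [0.815, 0.58, -0.0, -0.0]
contact_force: [0.4, 0.3, -2.3]
opening: 0.705
finger_force: 30.0
[-0.08847938  0.07550649 -0.02595034] [0.54936235 0.08285424 0.14451992]
```

```bash
for i in 1 2 3 4; do python3 -m inch '0.2 0 0 0.001 0 0 0;0.2 0 0 0.001 0 0 0;0.2 0 0 0.001 0 0 0;0.2 0 0 0 0 0 0' | egrep 'pos|cont'; done;python3 -c "
from plant import *;s=get_state();print(s['moment'],s['tool_pos'])"
```

```text
tool_pos: [0.5494, 0.0829, 0.1415]
contact_force: [-0.5, -0.6, -1.4]
tool_pos: [0.5493, 0.0829, 0.1385]
contact_force: [-0.7, 0.0, -2.1]
tool_pos: [0.5494, 0.0829, 0.1355]
contact_force: [-0.7, 0.7, -1.9]
tool_pos: [0.5492, 0.0828, 0.1325]
contact_force: [-0.4, -0.7, -1.6]
[-0.14611333  0.18232838 -0.00270267] [0.54916655 0.08276046 0.13248657]
```

```bash
for i in 1 2 3 4; do python3 -m inch '0.2 0 0 0.001 0 0 0;0.2 0 0 0 0 0 0;0.2 0 0 0 0 0 0' | egrep 'pos|cont'; done;python3 -c "
from plant import *;s=get_state();print(s['moment'],s['tool_pos'])"
```

```text
tool_pos: [0.5492, 0.0828, 0.1316]
contact_force: [-1.4, -0.3, -2.1]
tool_pos: [0.5492, 0.0828, 0.1306]
contact_force: [-1.2, -0.3, -2.4]
tool_pos: [0.5493, 0.0828, 0.1296]
contact_force: [-1.4, -0.2, -2.1]
tool_pos: [0.5493, 0.0828, 0.1286]
contact_force: [-1.5, -0.7, -2.5]
[-0.25598467  0.42542711 -0.0299652 ] [0.54925963 0.08280383 0.12859805]
```

```bash
for i in 1 2 3 4; do python3 -m inch '0.2 0 0 0.0007 0 0 0;0.2 0 0 0 0 0 0;0.2 0 0 0 0 0 0' | egrep 'pos|cont'; done;python3 -c "
from plant import *;s=get_state();print(s['moment'],s['tool_pos'])"
```

```text
tool_pos: [0.5493, 0.0828, 0.1279]
contact_force: [-1.9, -0.8, -1.9]
tool_pos: [0.5493, 0.0828, 0.1273]
contact_force: [-2.6, -1.2, -1.1]
tool_pos: [0.5493, 0.0828, 0.1267]
contact_force: [-3.8, -1.2, 0.6]
tool_pos: [0.5493, 0.0828, 0.1261]
contact_force: [-3.5, -1.9, 3.5]
[-0.26864353  0.85375931  0.0009516 ] [0.54930984 0.08282948 0.12605177]
```

Contact starts at about 3 mm below pin height, which matches the balls. I ease the side force and wiggle the yaw lightly to confirm the slot is on the pin.

```bash
m(){ python3 -c "
from plant import *;s=get_state();print(s['moment'].round(3),s['eef_rot'][:2].round(4))"; }
python3 -m inch '0.2 -0.0008 -0.0008 0 0 0 0;0.2 0 0 0 0 0 0;0.2 0 0 0 0 0 0' | egrep 'pos|cont';m
python3 -m inch '0.2 0 0 0 0 0 0.06;0.2 0 0 0 0 0 0.06;0.2 0 0 0 0 0 0;0.2 0 0 0 0 0 0' | egrep 'pos|cont';m
python3 -m inch '0.2 0 0 0 0 0 -0.06;0.2 0 0 0 0 0 -0.06;0.2 0 0 0 0 0 -0.06;0.2 0 0 0 0 0 -0.06;0.2 0 0 0 0 0 0;0.2 0 0 0 0 0 0' | egrep 'pos|cont';m
python3 -m inch '0.2 0 0 0 0 0 0.06;0.2 0 0 0 0 0 0.06;0.2 0 0 0 0 0 0;0.2 0 0 0 0 0 0' | egrep 'pos|cont';m
```

```text
tool_pos: [0.5491, 0.0827, 0.1261]
contact_force: [-2.2, -0.3, 2.5]
[-0.086  0.501  0.018] [0.8146 0.5801]
tool_pos: [0.5489, 0.0828, 0.1259]
contact_force: [-1.4, 0.4, 1.2]
[0.035 0.43  0.091] [0.8474 0.531 ]
tool_pos: [0.5492, 0.0825, 0.126]
contact_force: [0.6, 0.1, 1.0]
[-0.027  0.103 -0.037] [0.7787 0.6274]
tool_pos: [0.5489, 0.0825, 0.126]
contact_force: [-0.1, -0.3, 1.2]
[-0.06   0.073  0.018] [0.8143 0.5805]
```

```bash
for i in 1 2 3 4 5; do python3 -m inch '0.2 0 0 0.0006 0 0 0;0.2 0 0 0 0 0 0;0.2 0 0 0 0 0 0' | egrep 'pos|cont'; done;python3 -c "
from plant import *;s=get_state();print(s['moment'],s['tool_pos'])"
```

```text
tool_pos: [0.549, 0.0824, 0.1257]
contact_force: [-0.5, -0.1, 4.7]
tool_pos: [0.549, 0.0824, 0.125]
contact_force: [-0.1, 0.5, 3.1]
tool_pos: [0.5488, 0.0825, 0.1239]
contact_force: [1.3, 0.4, 0.1]
tool_pos: [0.5486, 0.0824, 0.1233]
contact_force: [1.9, 1.3, -0.3]
tool_pos: [0.5485, 0.0824, 0.1228]
contact_force: [2.2, 0.2, -1.4]
[-0.0415634  -0.29374076 -0.00248843] [0.54850412 0.08235923 0.12275791]
```

Past the balls. I continue gently until the shoulder takes load.

```bash
for i in 1 2 3 4; do python3 -m inch '0.2 0 0 0.0006 0 0 0;0.2 0 0 0 0 0 0;0.2 0 0 0 0 0 0' | egrep 'pos|cont'; done;python3 -c "
from plant import *;s=get_state();print(s['moment'],s['tool_pos'])"
```

```text
tool_pos: [0.5486, 0.0825, 0.1224]
contact_force: [1.6, 0.9, 1.7]
tool_pos: [0.5487, 0.0826, 0.1223]
contact_force: [0.8, 0.8, 5.3]
tool_pos: [0.5487, 0.0826, 0.1222]
contact_force: [0.2, 0.4, 11.3]
tool_pos: [0.5487, 0.0826, 0.1221]
contact_force: [-2.2, 1.3, 15.5]
[0.14367651 0.4512731  0.0216564 ] [0.54869289 0.08263061 0.1220995 ]
```

The stop is firm at TCP 0.1222, the height for a seated head (hub on the shoulder). I relax the press, release and rise.

```bash
python3 -m inch '0.2 0 0 -0.001 0 0 0;0.2 0 0 -0.0008 0 0 0;0.2 0 0 0 0 0 0;1 0 0 0 0 0 0;1 0 0 0 0 0 0;1 0 0 0 0 0 0;1 0 0 0 0 0 0;1 0 0 0 0 0 0;1 0 0 0 0 0 0'; python3 -m inch '1 0 0 -0.01 0 0 0;1 0 0 -0.02 0 0 0;1 0 0 -0.03 0 0 0;1 0 0 -0.03 0 0 0;1 0 0 -0.03 0 0 0;1 0 0 -0.03 0 0 0;1 -0.04 0 0 0 0 0;1 -0.04 0 0 0 0 0;1 -0.04 0 0 0 0 0;1 -0.04 0 0 0 0 0;1 -0.04 0 0 0 0 0;1 -0.04 0 0 0 0 0;1 0 0 0 0 0 0;1 0 0 0 0 0 0'
python3 - <<'E'
from h import *
a=[]
for n,(y,x) in(("side",(120,190)),("top",(140,190))):
    p,d=snapshot(n);a.append(cv2.resize(p[y:y+100,x:x+100],None,fx=4,fy=4,interpolation=2))
    print(n,[b for b in blobs(n,p,silver(p),.134) if abs(b[1][0]-550)<20])
cv2.imwrite("pics/d1.png",np.hstack(a)[:,:,::-1])
E
```

```text
clock: 17.27
tool_pos: [0.5482, 0.0823, 0.1221]
eef_rot: [0.815, 0.58, -0.0, -0.0]
contact_force: [0.0, 0.5, -0.1]
opening: 1.0
finger_force: 0.0
clock: 18.43
tool_pos: [0.4687, -0.1473, 0.2731]
eef_rot: [0.817, 0.577, -0.0, 0.0]
contact_force: [-0.5, 1.1, -0.9]
opening: 1.0
finger_force: 0.0
side [(array([325.7, 235.8]), array([ 561.7, -219.9,   20.6]))]
top [(array([237.2, 187. ]), array([550.3,  84.2,  32.2]))]
```

View pics/d1.png

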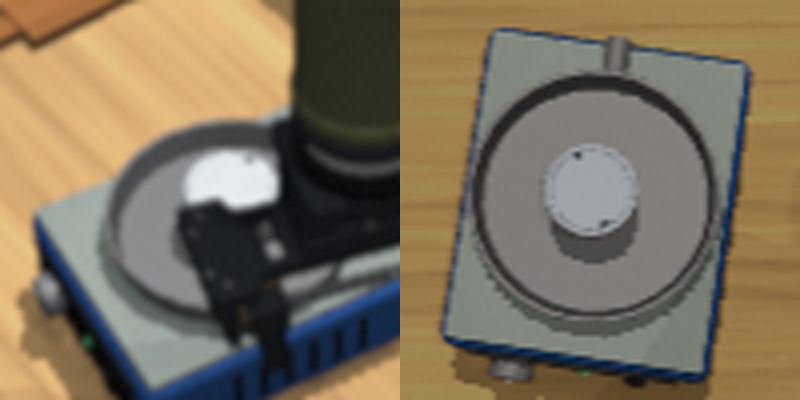

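The head sits level and centred: its centre is at top pixel (237,187), the radius is 32.2 mm when taken at the home height, and the sockets (576,155) and (603,225) are in line with the pin. The gripper is clear, so I hand in the job.

```bash
python3 -c "
from plant import *;print(r.finish_job())"
```

```text
the job is handed in; nothing more can be done
None
```

I fitted the middle-sized head on the spindle: slot over the pin, pressed past the balls down to the shoulder, then released. I handed the job in after about 18 s of robot time; the hand-in gave no verdict.

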